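# Put the prep tubs into the chilled well and lock its guard

### The job

Put away the lidded prep tubs: press and turn the yellow slotted stud to free the clear guard of the chilled well, slide the guard open, and stand every tub left out on the worktop upright on the floor of the well. Then slide the guard fully shut, and press the stud and turn it clockwise a quarter turn until it drops into its catch and stays there by itself. Leave the pepper and the cup where they are.

Things in the scene. Friction and masses are not known exactly. Their poses are not given: they have to be found in the camera images.
- cooler: fixed steel countertop unit, 260 mm wide (its x), 502 mm long (its y), 86 mm high. Origin on the worktop, mid-width, at the well's edge; z up. The open well spans its x -110..110, y 0..200 mm; its flat white floor is 14 mm above the worktop, its walls end at 86 mm. The rest (y -292..0 mm) is the closed machine compartment. Its pose varies
- well (a point): centre of the well's floor (14 mm above the worktop), axes as the cooler's
- guard (a joint): the clear sliding guard on top of the cooler (plate 236 x 290 mm, top face 98 mm above the worktop): 0 = fully shut over the well, against its stop; 0.2 m = fully open, slid along the cooler's -y over the machine compartment. About 1.5 N of friction; stays where it is left. The caught stud holds it shut
- guard_grip (a point): grip point of the guard's blue fin, moving with it, 124 mm above the worktop; the fin is 90 mm long along the cooler's x, 14 mm thick along its y, its top 16 mm above this point, its foot on the guard 26 mm below. With the guard shut it is at the cooler's x 0, y 30 mm
- stud_press (a joint): how far the yellow stud is down, m: 0 = free (sprung up), about 0.0105 = resting in its catch, 0.018 = bottom. Spring 4 N (free) to 11 N (bottom), pushing up. It turns into or out of the catch only while deeper than 0.0145; let go midway it stays down at that depth. From free it goes down only with the guard fully shut (within 2 mm) and the head at about 0
- stud_turn (a joint): turn of the stud's head, rad, growing clockwise seen from above, stops at 0 and 1.57. 0 = released, bar along the cooler's x: let go within 0.2 of 0 it springs fully up. 1.57 = caught, bar along the cooler's y: let go beyond about 1.4 it rises 4 mm into the catch and stays. Turning takes about 0.05 to 0.15 N m
- stud_grip (a point): grip point on the stud's axis, moving and turning with its head: a yellow bar 48 mm long (this point's x), 16 mm thick (y), 34 mm tall, slotted along its top; top 14 mm above this point, underside 20 mm below, a slim neck beneath. 144 mm above the worktop when free, less by what it is pressed. At the cooler's x 0, y -45 mm with the guard shut; 75 mm from the fin
- pepper: a red bell pepper with a green stalk, about 85 mm across and 90 mm tall, origin under its centre; a bystander
- cup: a metal cup 72 mm across and 85 mm tall, origin under its centre; a bystander
- tub0_mid (a point): centre of the lidded tub with orange contents and a white lid: a round upright tub 52 mm across and 66 mm tall (this point is 33 mm above its underside), about 0.22 kg. May be absent
- tub1_mid (a point): centre of the lidded tub with red contents and a white lid: a round upright tub 52 mm across and 66 mm tall (this point is 33 mm above its underside), about 0.22 kg. May be absent
- tub2_mid (a point): centre of the lidded tub with green contents and a white lid: a round upright tub 52 mm across and 66 mm tall (this point is 33 mm above its underside), about 0.22 kg. May be absent
- tub3_mid (a point): centre of the lidded tub with yellow contents and a white lid: a round upright tub 52 mm across and 66 mm tall (this point is 33 mm above its underside), about 0.22 kg. May be absent
Things that resemble listed ones, but are neither listed nor needed, are in the scene too. Leave any turquoise look-alike of the part that bears tub1_mid alone.

How it is judged (in metres and radians):
On the way, in this order (a step that is already met when the one before it is completed fails the run):
1. the stud is released: turned back and sprung fully up (value of joint stud_turn below 0.3 rad and value of joint stud_press below 0.003 m), for 0.2 s.
2. the guard is slid open (value of joint guard above 0.15 m), for 0.2 s.
3. every tub stands upright on the well's floor, let go (x of tub0_mid in the frame of cooler between -0.095 and 0.095 m and y of tub0_mid in the frame of cooler between 0.015 and 0.19 m and z of each of tub0_mid, tub1_mid, tub2_mid, tub3_mid in the frame of cooler below 0.053 m and angle between each of tub0_mid, tub1_mid, tub2_mid, tub3_mid's own z axis and vertical below 0.15 rad and contact force between the fingers and tub0 below 0.1 N and x of tub1_mid in the frame of cooler between -0.095 and 0.095 m and y of tub1_mid in the frame of cooler between 0.015 and 0.19 m and contact force between the fingers and tub1 below 0.1 N and x of tub2_mid in the frame of cooler between -0.095 and 0.095 m and y of tub2_mid in the frame of cooler between 0.015 and 0.19 m and contact force between the fingers and tub2 below 0.1 N and x of tub3_mid in the frame of cooler between -0.095 and 0.095 m and y of tub3_mid in the frame of cooler between 0.015 and 0.19 m and contact force between the fingers and tub3 below 0.1 N), for 0.3 s.
4. the guard is fully shut (value of joint guard below 0.005 m), for 0.2 s.
At the end, for the whole second after the job is handed in: every tub present stands upright (within 0.15 rad) on the floor of the well (its centre inside the walls, lower than 53 mm above the worktop), at rest; the guard is shut to within 5 mm; the stud is turned clockwise beyond 1.25 rad and rests in its catch, 8 to 12.8 mm down, with nobody holding it (all of step 3 and value of joint guard below 0.005 m and value of joint stud_press between 0.008 and 0.0128 m and value of joint stud_turn above 1.25 rad and contact force between the fingers and cooler below 0.1 N and linear speed of each of tub0, tub1, tub2, tub3 below 0.02 m/s); the robot touches nothing.
It fails at once if the pepper is shoved more than 40 mm or tipped over (distance of pepper from where it was at the start of the episode above 0.04 m or angle between pepper's own z axis and vertical above 0.5 rad).
It fails at once if the cup is shoved more than 40 mm or tipped over (distance of cup from where it was at the start of the episode above 0.04 m or angle between cup's own z axis and vertical above 0.5 rad).
Of tub0, tub1, tub2, tub3 only 2 to 4 are there at a start; the rules pass over those that are not, and their reading is None.
At some moment in a run one of tub0, tub1, tub2, tub3 may be knocked a few centimetres aside while the robot is not near it.
It also fails if it takes over 210 s, if anything falls off the work surface, if the arm or the gripper's body presses on something with over 40 N, if the wrist force passes 120 N, or if a joint passes its speed limit or range.

### The arm

A 6-joint arm with a two-finger parallel gripper is mounted at the origin on the work surface. World frame = base frame: x ahead of the robot, y to its left, z up, the work surface at z = 0. Lengths are in mm, angles in rad, forces in N, time in s.
With the tool pointing down it reaches from about 400 to 825 mm from the base axis. Payload 7 kg.
Tool frame: the origin (TCP) lies at the very end of the fingers, on their centre line; the grasp point (between the pads) lies 19 mm behind it; z points along the fingers, y is the line along which they close (so a half turn about z gives the same grasp; the last joint's range is limited). The gripper opens to 88 mm and grips with 3 to 60 N. Pads are 19 mm wide; open, the fingers measure 130 mm over their backs; the gripper's body (78 mm by 193 mm) begins 47 mm behind the grasp point.
Start: joints at [-0.991, 0.359, 0.012, 0, -1.224, -0.288], TCP at [194.155, -646.451, 226.561] pointing down, gripper open.
Joint ranges: [-3.07, 3.07], [-1.43, 2.12], [-1.02, 1.25], [-3.03, 1.67], [-3.05, -0], [-3.03, 3.03]. Speed limits (rad/s): [2.39, 2.39, 3.01, 3.14, 3.14, 3.14].

### API

Orientations are given as a unit quaternion [x, y, z, w].
In Python, from plant import bot gives the robot as it stands. Calls block until the motion is done:
- bot.move_ptp(position, orientation): joint-space move of the TCP to a pose.
- bot.line_to(position, velocity=150, ori=None): straight line of the TCP; ori=None keeps the orientation; velocity is the mean speed in mm/s.
- bot.move_joints(angles): joint-space move.
- bot.move_gripper(opening, force=None): finger opening in mm; force is the grip in N (None keeps the last); returns when the fingers have stopped.
- bot.pause(seconds).
- bot.solve_ik(position, orientation): joint angles nearest the present ones, or None.
- bot.read_state(): the state.
- bot.camera(name): name is "scene" or "top"; returns the picture (400x640x3 uint8, red, green, blue); there is no depth.
- bot.get_calibration(name): a dict with "fx", "fy", "cx", "cy" (pixels), "view" (4x4, takes a point from world to camera coordinates). Camera axes: x right, y up, looking along -z (the intrinsics and any distortion apply to the point x, -y, -z); pixel columns grow to the right and rows downward; lengths in mm; the calibration is good to about 2 mm. A picture is of the moment at which its call begins. get_calibration takes no time and is no camera call.
A pose or a line that the arm cannot do raises bot.Unreachable and nothing moves.
- bot.close_job(): hands the job in; it is judged then, once.
The state is a dict: "t": time; "joint_pos": joint angles; "qvel": joint speeds; "tau": joint torques, N m; "tcp_pos": TCP position; "eef_rot": TCP orientation; "contact_force": force on the tool from outside, world axes, zero at the start; "moment": the same for the moment, N m; "width": finger opening in mm; "finger_force": force on a finger pad.
Only numpy, scipy, OpenCV 4.12 (cv2) and the standard library are available. Lean on these libraries where they do the work, as an engineer would, in place of code of your own. Each camera call takes 0.05 s, during which the arm holds its last target. There are 200 camera calls.

## Working session

There is one attempt and no reset: what is moved stays moved. The work goes in short steps, each a Python script; the robot and the scene stay as the last script left them, time stands still between calls to the robot, and variables do not carry over. Pictures are saved under pics/ and viewed, at most 14 in all, crops included, and the job is handed in when it is done.

```bash
mkdir -p pics; ls
python3 - <<'E'
from plant import bot
import cv2,json
for n in("scene","top"):
    im=bot.camera(n); cv2.imwrite(f"pics/{n}0.png",im[:,:,::-1])
    c=bot.get_calibration(n); print(n,{k:(v if not hasattr(v,'tolist') else v.tolist()) for k,v in c.items()})
print(bot.read_state())
E
```

```text
pics
scene {'fx': 394.6265862099663, 'fy': 394.6265862099663, 'cx': 325.162434097469, 'cy': 199.95728637154832, 'view': [[0.2748027147366126, 0.961479676564451, 0.006348190837288015, -191.85909271422273], [-0.7300556181951564, 0.20435324620682643, 0.6521185054163239, 304.6925121367592], [0.6257014162642403, -0.18383846800452538, 0.7580904664792144, -1360.734995807881], [0.0, 0.0, 0.0, 1.0]]}
top {'fx': 486.5334965096688, 'fy': 486.5334965096688, 'cx': 315.68451506307076, 'cy': 185.82889457235524, 'view': [[0.022774071986014825, -0.9997399856617117, -0.001141365102139996, 60.296113437383916], [0.995543704549403, 0.022573950681516783, 0.0915595384582075, -550.469424756611], [-0.091509966545876, -0.003221462361881363, 0.9957989496896568, -1266.5749553395592], [0.0, 0.0, 0.0, 1.0]]}
{'t': 0.1, 'joint_pos': array([-9.90865903e-01,  3.59308276e-01,  1.11629469e-02, -3.15115035e-04,
       -1.22411719e+00, -2.88085993e-01]), 'qvel': array([ 0.00068639, -0.0030164 ,  0.00147492,  0.00030586,  0.00130383,
        0.00117892]), 'tau': array([-2.25073003e-03, -5.84162021e+01,  2.93750185e+01,  7.01541245e+00,
        1.01557889e-02, -5.59176624e-05]), 'tcp_pos': array([ 194.05029126, -646.0461787 ,  225.72514593]), 'eef_rot': array([-1.45351792e-01,  9.89379754e-01,  7.27425737e-04, -1.73865289e-04]), 'contact_force': array([-0.29792691, -0.52657432, -0.30661939]), 'moment': array([-0.00843335,  0.00021163,  0.00153692]), 'finger_force': 0.0, 'width': 87.32126143662695}
```

View pics/top0.png

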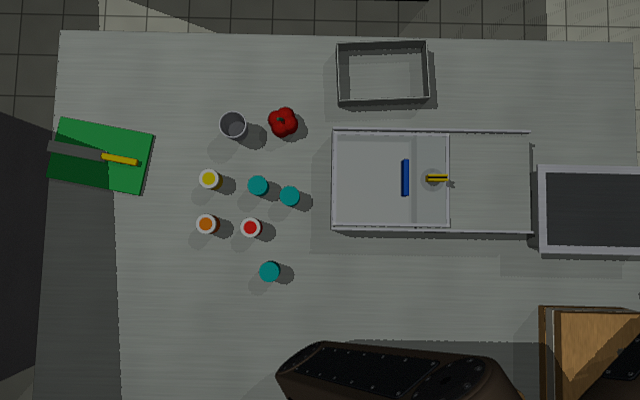

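View pics/scene0.png

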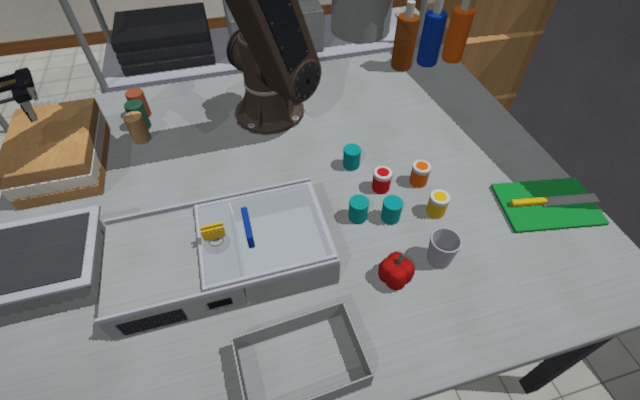

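The top view shows three tubs: orange (206,224), red (250,228) and yellow (209,179). The teal ones are look-alikes. The fin is at (405,177), the stud is caught at (436,178), and the well is on the left, so cooler y ≈ world y. Next I measure.

```bash
cat > h.py <<'E'
from plant import bot
import cv2,numpy as np
from scipy.spatial.transform import Rotation as R
def ray(n,u,v):
    c=bot.get_calibration(n);V=np.array(c["view"]);d=np.array([(u-c["cx"])/c["fx"],-(v-c["cy"])/c["fy"],-1])
    return -V[:3,:3].T@V[:3,3],V[:3,:3].T@d
def onz(n,u,v,z):
    o,d=ray(n,u,v);return o+d*(z-o[2])/d[2]
def px(n,p):
    c=bot.get_calibration(n);V=np.array(c["view"]);q=V[:3,:3]@p+V[:3,3];return c["cx"]-c["fx"]*q[0]/q[2],c["cy"]+c["fy"]*q[1]/q[2]
HS=dict(blue=((105,150,50),(125,255,255)),yellow=((22,150,60),(33,255,255)),orange=((8,150,90),(19,255,255)),red=((0,180,60),(5,255,255)),white=((0,0,165),(180,60,255)),green=((50,120,60),(75,255,255)))
def blobs(im,col,amin=15,box=(0,0,640,400)):
    h=cv2.cvtColor(im,cv2.COLOR_RGB2HSV);m=cv2.inRange(h,*map(np.array,HS[col]))
    k=np.zeros_like(m);x0,y0,x1,y1=box;k[y0:y1,x0:x1]=m[y0:y1,x0:x1]
    cs,_=cv2.findContours(k,cv2.RETR_EXTERNAL,cv2.CHAIN_APPROX_NONE)
    return [(c,cv2.contourArea(c),cv2.minAreaRect(c)) for c in cs if cv2.contourArea(c)>=amin]
def down(a):  # tool down, tool y (closing line) at world angle a
    y=np.array([np.cos(a),np.sin(a),0]);z=np.array([0,0,-1.]);return R.from_matrix(np.c_[np.cross(y,z),y,z]).as_quat()
E
python3 - <<'E'
from h import *
im=bot.camera("top")
for col,z in(("blue",140),("yellow",147.5),("orange",40),("red",40),("white",66)):
    for c,a,r in blobs(im,col):
        if a>400 and col!="blue":continue
        b=cv2.boxPoints(r);P=[onz("top",*p,z)[:2] for p in b]
        print(col,a,np.round(r[0],1),np.round(r[1],1),r[2],np.round(onz("top",*r[0],z)[:2],1), np.round([np.linalg.norm(P[0]-P[1]),np.linalg.norm(P[1]-P[2])]))
s=bot.camera("scene")
for col in("blue","yellow","orange","red","white"):
    print("scene",col,[(a,np.round(r[0],1).tolist()) for c,a,r in blobs(s,col,30,(180,130,480,290))])
crop=lambda a,b,c,d,n:cv2.imwrite(n,cv2.resize(im[b:d,a:c,::-1],None,fx=3.4,fy=3.4,interpolation=cv2.INTER_NEAREST))
crop(310,115,540,250,"pics/c1.png")
E
```

```text
blue 174.0 [405.5 177. ] [ 5. 36.] 0.0 [ 564.8 -144.6] [88. 12.]
yellow 93.0 [436.5 177.5] [ 7. 21.] 90.0 [ 564.4 -217.8] [51. 17.]
yellow 103.0 [208.  178.5] [11. 12.] 90.0 [549.6 331.9] [29. 27.]
yellow 209.0 [118.3 158.8] [36.7  6.9] 11.309932708740234 [592.6 550.6] [17. 89.]
orange 108.0 [205.  223.5] [11. 12.] 90.0 [442.5 359. ] [31. 29.]
red 99.0 [250. 227.] [11.3 11.3] 45.0 [436.1 241.4] [29. 30.]
scene blue [(164.5, [247.2, 227.2])]
scene yellow [(263.0, [212.2, 231.3]), (180.0, [434.9, 210.4]), (64.5, [439.5, 196.0])]
scene orange [(164.0, [417.6, 179.7]), (47.5, [421.5, 165.5])]
scene red [(807.5, [396.0, 270.5]), (152.0, [380.3, 186.6]), (43.5, [382.5, 172.0])]
scene white [(36.5, [412.2, 286.9]), (36.5, [423.7, 278.5]), (310.5, [189.0, 279.0]), (203.5, [188.0, 259.0]), (1956.0, [387.7, 241.5]), (389.5, [187.0, 228.5]), (30.0, [380.8, 194.7]), (19512.5, [332.1, 202.3])]
```

View pics/c1.png

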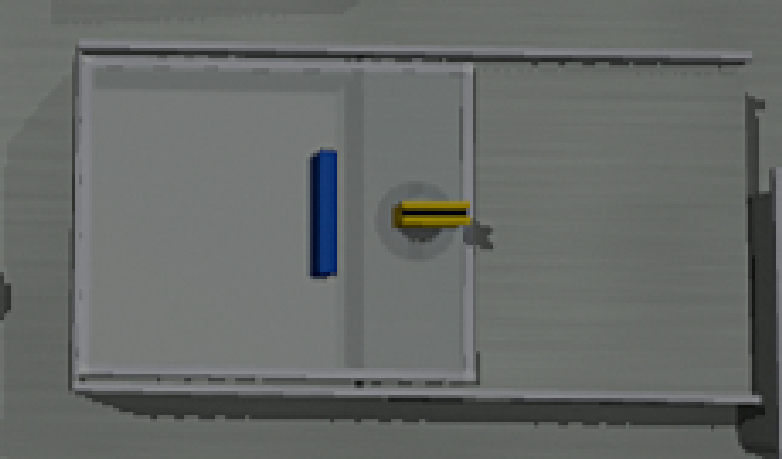

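The crop shows the guard shut, with fin top face near (406,177.7) and stud top near (438.1,177.4). I'll get cooler yaw from the rail ends and cross-check by triangulation.

Run:
```python
from h import *
f=lambda x,y:(310+x/3.4,115+y/3.4)
for z in(86,98):
  A=[onz("top",*f(*p),z)[:2] for p in((80,44),(750,52),(73,390),(762,401))]
  print(z,np.round(A,1).tolist(),[np.degrees(np.arctan2(a[1]-b[1],a[0]-b[0]))-90 for a,b in((A[0],A[1]),(A[2],A[3]))])
print("fin",onz("top",406,177.8,140),"stud",onz("top",438.1,177.5,147.5))
def tri(a,b):
  (o,d),(p,e)=ray("top",*a),ray("scene",*b);t=np.linalg.lstsq(np.c_[d,-e],p-o,rcond=None)[0];return np.round((o+d*t[0]+p+e*t[1])/2,1),np.round(np.linalg.norm(o+d*t[0]-p-e*t[1]),1)
for n,a,b in(("Y",(208.5,179),(440,196.5)),("O",(205.5,224),(422,166)),("R",(250.5,227.5),(383,172.5))):
  print(n,onz("top",*a,66)[:2],tri(a,b))
# fin top-face in the scene, predicted
p=onz("top",406,177.8,140);print(px("scene",p),px("scene",p-[0,0,26]))
q=onz("top",285,122,60);print("pepper",q, "cup",onz("top",233,124,85))
for n,u in(("t1",(258,185)),("t2",(290,196)),("t3",(270,271))): print(n,onz("top",*u,66))
for w in(down(0),down(np.pi/2)): print(bot.solve_ik([565,-145,200],w),bot.solve_ik([565,-218,200],w))
```

```text
86 [[693.1, 30.3], [698.3, -473.2], [433.8, 30.5], [437.2, -477.4]] [np.float64(0.5963912011587951), np.float64(0.39381745080017083)]
98 [[690.5, 30.7], [695.7, -467.9], [433.7, 30.8], [437.2, -472.1]] [np.float64(0.5963912011587951), np.float64(0.39381745080017083)]
fin [ 562.89363713 -145.79283835  140.        ] stud [ 564.52281941 -221.61523889  147.5       ]
Y [556.61409939 349.00752807] (array([557.5, 350.9,  60.7]), np.float64(1.5))
O [440.98419002 351.70605166] (array([441.4, 353.5,  61.6]), np.float64(1.7))
R [434.70077854 236.50092157] (array([435.3, 238.6,  61.1]), np.float64(3.1))
(np.float64(245.63175890570932), np.float64(220.1248728513797)) (np.float64(247.30989089667986), np.float64(227.15421086161052))
pepper [711.54238669 156.7231985   60.        ] cup [697.72631453 288.03748371  85.        ]
t1 [543.99306432 221.02949923  66.        ]
t2 [517.51495441 137.96010216  66.        ]
t3 [326.19554628 183.31317121  66.        ]
None None
[ 0.08383127  0.22795388 -0.23441086  0.         -1.10843158 -1.65462759] [-0.04598009  0.26388883 -0.18583175  0.         -1.12107575 -1.52481624]
```

```bash
cat >> h.py <<'E'
YAW=0.009; O=np.array([564.3,-177.]); ex=np.array([np.cos(YAW),np.sin(YAW)]); ey=np.array([-ex[1],ex[0]])
def W(x,y,z): return [*(O+ex*x+ey*y),z]
def st(t=""):
    s=bot.read_state();print(t,round(s["t"],1),np.round(s["tcp_pos"],1),"F",np.round(s["contact_force"],1),"M",np.round(s["moment"],2),"w",round(s["width"],1),"ff",round(s["finger_force"],1),flush=True);return s
def shot(n,name,box=None,k=1):
    im=bot.camera(n)
    if box: im=im[box[1]:box[3],box[0]:box[2]]
    cv2.imwrite("pics/"+name,cv2.resize(im[:,:,::-1],None,fx=k,fy=k,interpolation=cv2.INTER_CUBIC))
E
python3 - <<'E'
from h import *
P=np.pi
bot.move_gripper(50)
bot.move_ptp(W(0,-45,230),down(P+YAW)); st("above")
bot.line_to(W(0,-45,150),150); st()
bot.line_to(W(0,-45,118.5),60); st("at")
bot.move_gripper(0,40); st("grip")
bot.line_to(W(0,-45,112),20); st("pressed")
shot("scene","s1.png",(150,150,350,300),4)
E
```

```text
above 3.0 [ 564.4 -222.8  230. ] F [ 0.4 -0.5 -0.3] M [ 0.06  0.08 -0.01] w 49.9 ff 0.0
 3.7 [ 565.2 -222.5  150.7] F [0.5 0.2 1.5] M [0.02 0.06 0.  ] w 49.9 ff 0.0
at 4.4 [ 564.8 -222.   118.4] F [ 0.7 -0.3  0.8] M [ 0.03  0.1  -0.06] w 50.0 ff 0.0
grip 5.1 [ 565.9 -222.   118.8] F [ 5.5 -0.5 -1.4] M [-0.1  -1.57  0.03] w 15.7 ff 39.9
pressed 5.5 [ 566.  -222.2  113.7] F [2.2 1.6 9.2] M [ 0.66 -0.46  0.05] w 16.1 ff 39.9
```

View pics/s1.png

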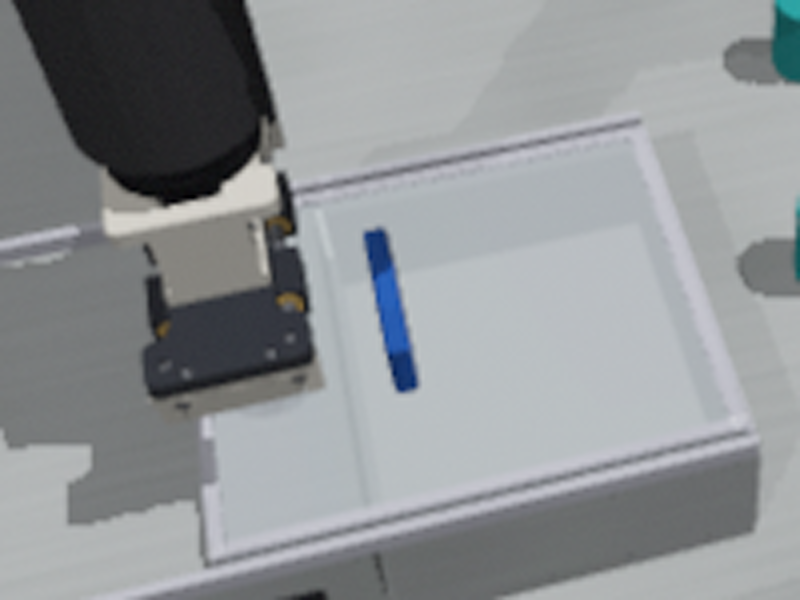

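The gripper holds the stud (width 16). I'll press a bit deeper and turn it counter-clockwise.

```bash
sed -i 's/564.3,-177/565.3,-177/' h.py
python3 - <<'E'
from h import *
P=np.pi
bot.line_to(W(0,-45,110),20); st("pressed")
for a in (.4,.8,1.2,1.57):
    bot.line_to(W(0,-45,110),20,ori=down(P+YAW+a)); st(a)
bot.move_gripper(50); bot.pause(.4); st("open")
bot.line_to(W(0,-45,190),150); bot.line_to(W(0,110,200),250)
shot("scene","s2.png",(150,150,350,300),4)
im=bot.camera("top")
for c,a,r in blobs(im,"yellow"): print(a,np.round(r[0],1),r[1],r[2],onz("top",*r[0],158)[:2])
E
```

```text
pressed 5.8 [ 566.1 -222.3  111.5] F [-1.4  0.9 10.4] M [0.63 0.41 0.04] w 15.6 ff 40.0
0.4 6.4 [ 566.6 -222.3  111.8] F [ 0.6  0.9 10.1] M [0.63 0.06 0.06] w 15.8 ff 40.0
0.8 6.9 [ 567.  -222.3  112. ] F [ 0.7  1.  10.1] M [ 0.5  -0.32  0.02] w 15.7 ff 40.0
1.2 7.5 [ 567.3 -222.3  112.1] F [1.8 1.7 9.5] M [ 0.45 -0.52  0.05] w 15.7 ff 40.0
1.57 8.0 [ 567.4 -222.3  112.1] F [ 2.1  1.2 10.2] M [ 0.46 -0.65 -0.11] w 15.8 ff 40.0
open 9.2 [ 565.7 -222.   110. ] F [ 0.  -0.4  1. ] M [-0.13  0.11 -0.04] w 49.6 ff 0.0
36.0 [218.7 183.5] (5.398617267608643, 15.260092735290527) 30.25643539428711 [537.05914914 303.4329139 ]
103.0 [208.  178.5] (11.0, 12.0) 90.0 [548.48919383 329.54475017]
19.0 [441.5 176.5] (19.0, 1.0) 90.0 [ 565.89911438 -227.10213909]
45.5 [436. 177.] (20.0, 4.0) 90.0 [ 564.4023906  -213.99290587]
213.0 [118.8 158.9] (37.64995574951172, 7.056817054748535) 11.768289566040039 [590.90562959 545.08228912]
```

View pics/s2.png

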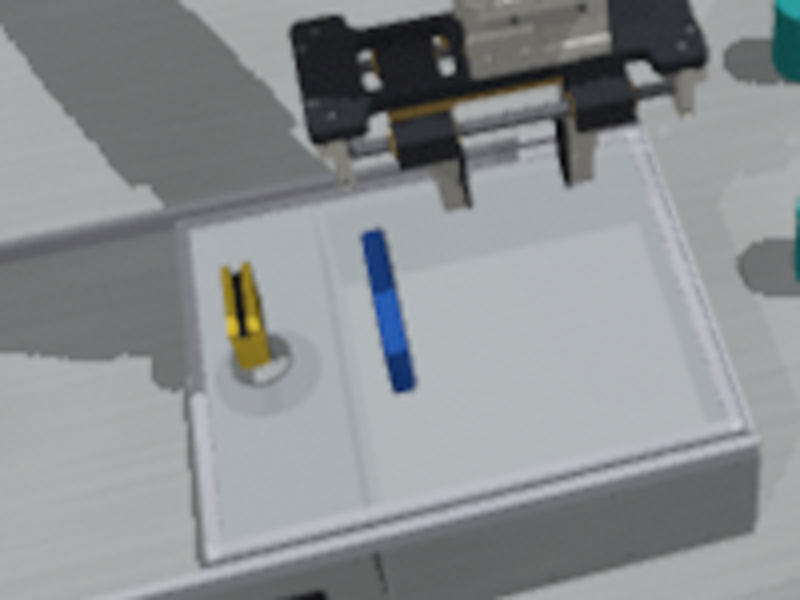

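The stud is released and sprung up, with its bar along cooler x. Next I open the guard.

Run:
```python
from h import *
a=1.5*np.pi+YAW
bot.move_gripper(40)
bot.line_to(W(0,30,190),200,ori=down(a))
bot.line_to(W(0,30,108),80); st("at")
bot.move_gripper(0,30); st("grip")
bot.line_to(W(0,-100,108),80); st()
bot.line_to(W(0,-169,108),60); st("open")
bot.move_gripper(40); bot.line_to(W(0,-169,210),150)
bot.line_to(W(0,110,230),250)
shot("top","t2.png",(180,100,560,320),2)
im=bot.camera("top")
for col,z in(("blue",140),("yellow",66),("orange",66),("red",66)):
    for c,A,r in blobs(im,col): print(col,A,np.round(r[0],1),np.round(onz("top",r[0][0]+.5,r[0][1]+.5,z)[:2],1))
st()
```

```text
at 12.9 [ 565.5 -147.   108.6] F [ 0.3  0.1 -0.3] M [-0.1   0.15 -0.02] w 40.1 ff 0.0
grip 13.5 [ 565.1 -147.   108.2] F [-1.   0.7  1.5] M [-0.09  0.27 -0.15] w 14.0 ff 30.0
 15.3 [ 565.8 -278.5  108.2] F [-2.5 -1.8  4.8] M [-0.51  1.01 -0.06] w 14.1 ff 30.0
open 16.6 [ 566.2 -345.7  108.2] F [-3.6  5.6  8.7] M [ 2.02  1.36 -0.14] w 13.8 ff 30.0
blue 293.5 [486. 179.] [ 563.2 -340.6]
yellow 36.0 [218.7 183.5] [544.3 320.8]
yellow 102.0 [208.5 178.5] [556.6 347.7]
yellow 117.5 [518.5 178.5] [ 574.7 -450. ]
yellow 32.5 [525. 178.] [ 576.4 -466.7]
yellow 212.5 [118.8 158.9] [602.4 581.7]
orange 105.0 [205.  223.5] [441.  351.7]
red 99.0 [250. 227.] [434.7 236.5]
red 531.0 [282.2 121.3] [710.6 162.2]
 19.4 [564.2 -68.  229.7] F [ 0.1 -0.5 -0.3] M [-0.1   0.16  0.01] w 39.7 ff 0.0
```

View pics/t2.png

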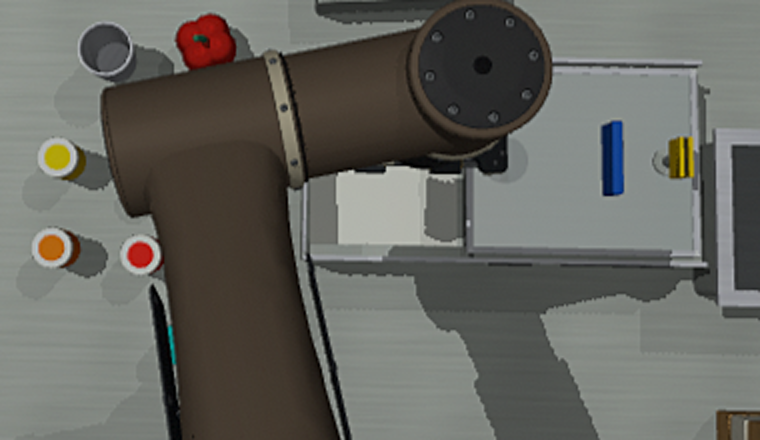

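The guard is open, with its leading edge at the well's edge, and the tubs haven't moved. Now I move the yellow tub.

```bash
cat >> h.py <<'E'
A=1.5*np.pi+YAW
def find(col,box=(190,150,300,260)):
    im=bot.camera("top"); b=[x for x in blobs(im,col,60,box) if x[1]<180]
    b.sort(key=lambda x:-x[1]); r=b[0][2]; p=onz("top",r[0][0]+.5,r[0][1]+.5,66)[:2]+[.4,.9]; print(col,b[0][1],len(b),np.round(p,1)); return p
def pick(col):
    p=find(col); bot.move_gripper(86)
    bot.line_to([*p,180],250,ori=down(A)); p2=None
    bot.line_to([*p,75],150); bot.line_to([*p,27],60); st("down")
    bot.move_gripper(30,25); s=st("grip"); bot.line_to([*p,180],150); s=st("lift")
    return 48<s["width"]<56
def place(x,y=105):
    bot.line_to(W(x,y,180),250); bot.line_to(W(x,y,70),150); bot.line_to(W(x,y,41),40); st("placed")
    bot.move_gripper(76); st("open"); bot.line_to(W(x,y,180),150)
E
python3 - <<'E'
from h import *
if pick("yellow"): place(62); 
shot("scene","s3.png",(150,100,500,300),2.2)
E
```

```text
yellow 102.0 1 [557.  348.6]
down 24.0 [557.3 348.8  27.3] F [-0.4  0.2  0.7] M [-0.09  0.12  0.03] w 85.9 ff 0.0
grip 24.7 [557.1 348.7  27.1] F [0.1 0.7 1.2] M [-0.03  0.28 -0.02] w 52.0 ff 25.0
lift 25.9 [556.5 348.2 178.8] F [ 0.5  0.9 -2.7] M [-0.09  0.19  0.04] w 51.9 ff 25.0
placed 29.5 [626.2 -71.5  41.1] F [-1.9  1.2  2.5] M [-0.09  0.92 -0.02] w 51.7 ff 25.0
open 30.1 [626.4 -71.4  41. ] F [ 0.1  0.2 -0.6] M [-0.1   0.12 -0.02] w 76.1 ff 0.0
```

View pics/s3.png

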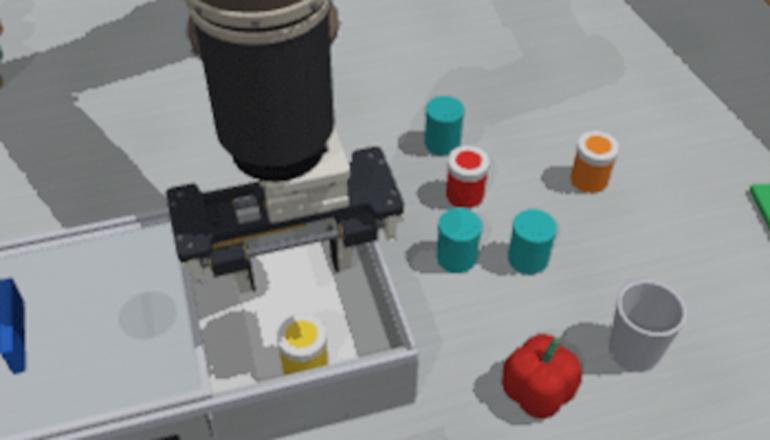

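Yellow stands upright in the well. Orange and red are next.

Run:
```python
from h import *
if pick("orange"):
    place(0)
    bot.line_to(W(20,60,230),250)
    if pick("red"): place(-62)
bot.line_to(W(0,-169,230),250)
shot("scene","s4.png",(150,100,500,300),2.2)
shot("top","t4.png",(180,100,560,320),2)
```

```text
orange 106.0 1 [441.4 352.6]
down 35.6 [441.6 352.8  27.2] F [-0.1  0.2 -0.2] M [-0.11  0.15 -0.01] w 85.8 ff 0.0
grip 36.2 [441.4 352.6  27.1] F [-0.5 -0.   1.6] M [-0.23  0.29 -0.03] w 51.4 ff 25.0
lift 37.4 [440.9 352.1 178.9] F [ 0.9 -0.4 -1.1] M [-0.06  0.11 -0.05] w 51.7 ff 25.0
placed 41.1 [564.1 -72.1  41. ] F [-3.4  0.2  3.8] M [-0.05  1.08 -0.03] w 51.9 ff 25.0
open 41.7 [564.4 -72.   41. ] F [ 0.1  0.2 -0.1] M [-0.1   0.14  0.04] w 75.5 ff 0.0
red 99.5 1 [422.3 184.7]
down 47.1 [422.5 184.8  27.2] F [ 0.4 -1.  -0.7] M [-0.08  0.1  -0.06] w 85.9 ff 0.0
grip 47.7 [422.4 184.7  27.1] F [-0.7  0.3  1.3] M [-0.1  0.3  0. ] w 51.9 ff 25.0
lift 48.9 [421.8 184.2 179.1] F [-0.4  0.2 -1.6] M [-0.08  0.18  0.06] w 51.7 ff 25.0
placed 51.9 [501.9 -72.7  41.1] F [-4.2 -0.1  3.4] M [ 0.06  1.39 -0.05] w 51.7 ff 25.0
open 52.5 [502.4 -72.5  41. ] F [ 0.1 -0.1  0.4] M [-0.11  0.16  0.02] w 75.9 ff 0.0
```

View pics/s4.png

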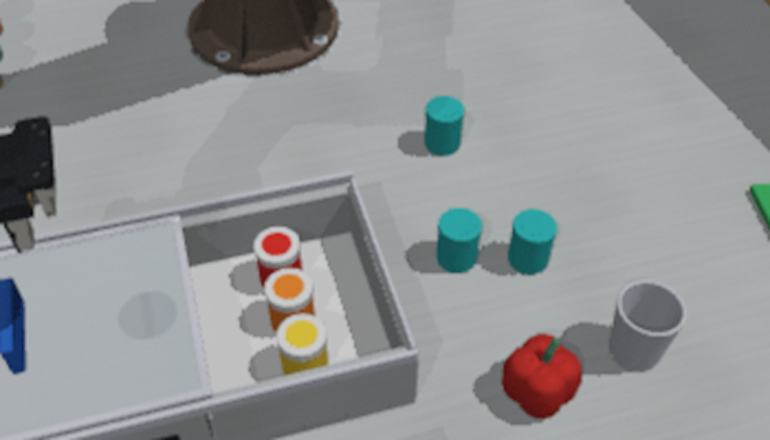

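View pics/t4.png

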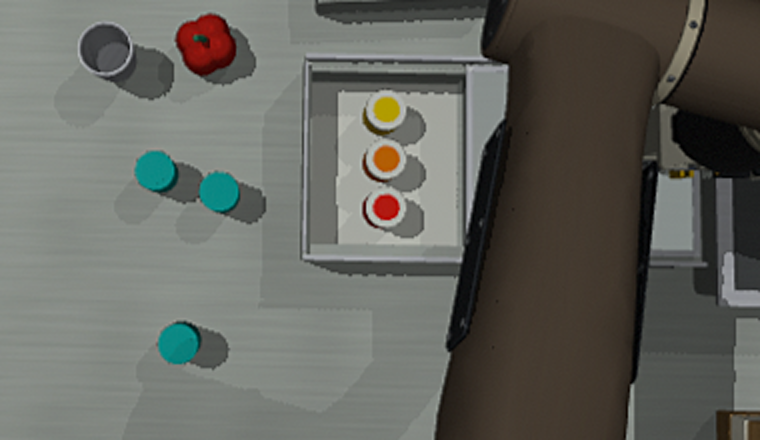

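All three tubs stand upright in the well. Red had been knocked aside before I grasped it, and the fresh look caught that. Now I shut the guard, then work the stud.

Run:
```python
from h import *
bot.move_gripper(40)
bot.line_to(W(0,-169,108),100); st("at")
bot.move_gripper(0,30); st("grip")
bot.line_to(W(0,-40,108),80); bot.line_to(W(0,26,108),60); st("near")
bot.line_to(W(0,32.5,108),20); s=st("shut")
bot.move_gripper(40); bot.line_to(W(0,30,200),150); st()
bot.line_to(W(0,110,220),250)
im=bot.camera("top")
for col,z in(("blue",140),("yellow",158)):
    for c,a,r in blobs(im,col,15,(320,130,540,230)): print(col,a,np.round(r[0],1),np.round(r[1],1),np.round(onz("top",*r[0],z)[:2],1))
shot("scene","s5.png",(150,150,350,300),3)
```

```text
at 57.2 [ 567.3 -346.2  108.8] F [0.6 0.1 0.7] M [-0.14  0.15 -0.  ] w 40.2 ff 0.0
grip 57.7 [ 566.9 -345.8  108.2] F [-0.6  3.1  3.3] M [ 0.86  0.25 -0.13] w 14.1 ff 30.0
near 60.7 [ 565.8 -151.1  108.1] F [5.7 1.1 0.1] M [ 0.53 -1.72 -0.19] w 13.9 ff 30.0
shut 61.2 [ 565.8 -145.7  108.1] F [ 6.7 -5.6 -2.2] M [-1.77 -2.21 -0.1 ] w 13.7 ff 30.0
 62.6 [ 564.4 -146.9  199.1] F [ 0.5 -0.5 -0.5] M [-0.11  0.16 -0.05] w 39.7 ff 0.0
blue 27.0 [406. 191.] [8. 4.] [ 530.8 -146. ]
yellow 25.0 [441.  176.5] [ 2. 19.] [ 565.9 -225.9]
yellow 47.5 [435.5 177. ] [20.  5.] [ 564.4 -212.8]
```

View pics/s5.png

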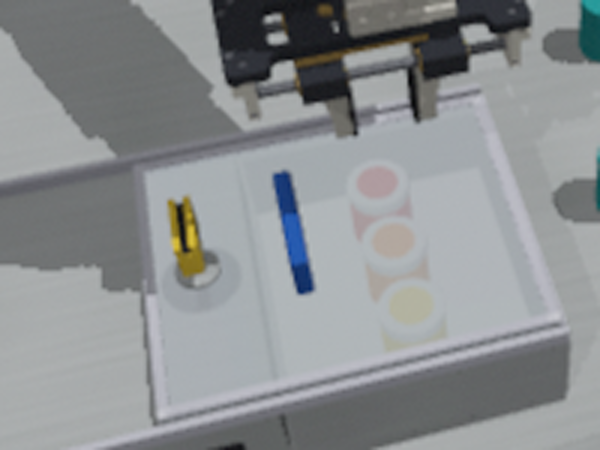

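The guard is back against its stop (−5.6 N reaction), and the stud is free with its bar along x. Now I press it and turn clockwise.

Run:
```python
from h import *
y=-44.3
bot.move_gripper(46)
bot.line_to(W(0,y,200),200,ori=down(A))
bot.line_to(W(0,y,129),80); st("at")
bot.move_gripper(0,40); st("grip")
bot.line_to(W(0,y,118),30); st("half")
bot.line_to(W(0,y,110),20); st("pressed")
for a in (.4,.8,1.2,1.6):
    bot.line_to(W(0,y,110),20,ori=down(A-a)); st(a)
```

```text
at 65.6 [ 566.1 -221.4  129.6] F [-0.1  1.2  0.1] M [-0.08  0.12 -0.03] w 45.9 ff 0.0
grip 66.2 [ 565.8 -221.3  129.2] F [-0.1  0.1  1.4] M [ 0.09  0.3  -0.04] w 15.7 ff 40.0
half 66.7 [ 565.8 -221.4  118.5] F [-1.8  1.7  7.6] M [0.42 1.06 0.02] w 15.8 ff 40.0
pressed 67.2 [ 565.9 -221.7  111.1] F [-2.9  0.6 10.8] M [ 0.19  1.49 -0.03] w 15.6 ff 40.0
0.4 67.8 [ 565.9 -221.6  111.1] F [-3.6  1.3 10.3] M [ 0.45  1.45 -0.03] w 15.8 ff 40.0
0.8 68.3 [ 565.9 -221.6  111.1] F [-1.9  1.8 10.9] M [ 0.51  1.46 -0.03] w 16.0 ff 40.0
1.2 68.9 [ 566.  -221.6  111.1] F [-2.3  1.2 10.6] M [ 0.58  1.34 -0.  ] w 15.8 ff 40.0
1.6 69.4 [ 566.2 -221.6  111.2] F [-2.1  0.8  9.5] M [0.53 1.23 0.42] w 15.8 ff 40.1
```

The stud reached its stop (moment 0.42 N m). I'll release and check.

Run:
```python
from h import *
bot.move_gripper(50); bot.pause(.3); st("open")
bot.line_to(W(0,-44.3,200),120)
bot.line_to(W(-60,110,240),250); st()
im=bot.camera("top")
for c,a,r in blobs(im,"yellow",10,(420,160,460,195)): print(a,np.round(r[0],1),np.round(r[1],1),r[2],[np.round(onz("top",*r[0],z)[:2],1) for z in(147.5,)])
shot("scene","s6.png",(150,150,350,300),3.5)
```

```text
open 70.5 [ 565.7 -221.3  110. ] F [-0.7 -0.1 -0.8] M [0.06 0.12 0.02] w 50.1 ff 0.0
 72.3 [504.3 -67.7 239.6] F [-0.1 -0.3  0.4] M [-0.01  0.09 -0.03] w 50.0 ff 0.0
```

View pics/s6.png

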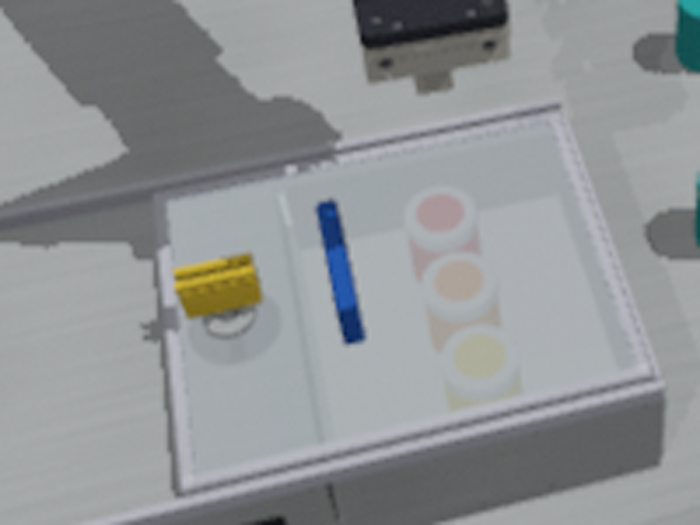

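The bar lies along cooler y and stays down. I'll check it against the initial caught image position (212.2, 231.3) and hand in if it matches.

Run:
```python
from h import *
s=bot.camera("scene")
b=[(a,r[0]) for c,a,r in blobs(s,"yellow",30,(180,200,250,260))]; print(b)
if len(b)==1 and abs(b[0][1][0]-212.2)<1.2 and abs(b[0][1][1]-231.3)<1.2: print(bot.close_job())
```

```text
[(260.5, (211.48077392578125, 231.40382385253906))]
the job is handed in; nothing more can be done
None
```

The job is handed in: the orange, red and yellow tubs stand upright in the well, the guard is shut, and the stud is in its catch (the final picture matches its starting caught position); I found no green tub, and the pepper and cup were left alone.

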